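Close up the pochade box

TASK

The painter has finished: close up the wooden pochade box on the bench by pushing its front drawer fully home and swinging its lid down until it is fully shut, in either order, with the fingers alone. Move both gently, without slamming them. Nothing is to be picked up: do not lift or tip the box or shove it more than about 3 cm along the bench, leave the paint tubes in it, and leave everything else on the bench where it is.

Things in the scene. Friction and masses are not known exactly. Their poses are not given: they have to be found in the camera images.
- box: Wooden pochade (painter's) box, loose on four rubber feet, 3 to 4 kg in all. Body 220 mm deep (its x) by 300 mm wide (its y), top rim 75 mm above the bench. Origin: centre of its underside, on the bench. Front with the drawer: -x side; back with the hinges: +x side; z up. Above the drawer is an open paint well, its floor 49 mm above the bench. A carrying handle stands out 21 mm from the +y end.
- drawer (a joint): The drawer low in the box's front, how far it is out in m: 0 fully home, flush with the box; 0.13 its stop; it slides out along the box's -x. Its front is 280 mm wide and 30 mm high (12 to 42 mm above the bench). It slides with about 1.5 N of friction and stays where it is left. At the start it is 0.05 to 0.11 out.
- knob (a point): Centre of the outer face of the drawer's wooden knob: 22 mm in diameter, standing 20 mm out from the middle of the drawer's front, 27 mm above the bench; moves with the drawer.
- lid (a joint): The lid's angle in rad: 0 is shut flat on the rim, 1.57 stands straight up, 1.9 is its stop, leaning back beyond the hinge. A stiff torque hinge (about 0.65 N m of friction) holds it at any angle, so it neither falls nor springs: 1 to 4 N at its free edge swings it shut. At the start it is 1.15 to 1.75.
- hinge (a point): Middle of the lid's hinge line, at the top of the box's back wall: 110 mm from the box's origin along its +x, 75 mm up. The hinge line runs along the box's y.
- lid_edge (a point): Middle of the lid's free edge, on its outer face (the face that is on top when it is shut, and that faces away from the box's front when it stands up): 220 mm from the hinge line across the lid. The lid is 220 by 300 mm and 18 mm thick, all on the outer side of the hinge line, so shut its top is 93 mm above the bench.
- tube_a: A paint tube, about 95 mm long and 22 mm thick, lying loose in the rack at the back of the box's paint well, near its -y end. Origin: middle of its underside; x along the tube, to the cap.
- tube_b: The same sort of tube, lying in the rack near the box's +y end.
- tin: A tin, 80 mm in diameter, 108 mm high, upright. It or the roll of tape stands beside the open drawer, off the box's +y end; the other stands farther to the robot's left. Origin: centre of its underside.
- tape: A roll of masking tape lying flat, 96 mm in diameter, 24 mm high. Origin: centre of its underside.
- brush_jar: A glass jar, 80 mm in diameter, 110 mm high, with brushes standing out to about 240 mm high and 65 mm from its axis. Origin: centre of its underside.
- knife: A palette knife about 200 mm long lying flat on the bench. Origin: near its middle, on the bench.
- staple_gun: A staple gun, 170 mm long, about 100 mm high, standing inside the stretched frame. Origin: centre of its underside.
- frame: A stretched canvas lying face down, fixed, 460 by 320 mm, 28 mm high, on the robot's right behind the box's lid. Origin: centre of its underside.

How it is judged:
By the outcome, as a careful person would: the job done as asked, in the order asked, and still so for the second after the job is handed in, with the robot touching nothing.
It also fails if it takes over 56 s, if anything falls off the work surface, if the arm or the gripper's body presses on something with over 40 N, if the wrist force passes 120 N, or if a joint passes its speed limit or range.

ROBOT

A 6-joint arm with a two-finger parallel gripper is mounted at the origin on the work surface. World frame = base frame: x ahead of the robot, y to its left, z up, the work surface at z = 0. Lengths are in m, angles in rad, forces in N, time in s.
With the tool pointing down it reaches from about 0.4 to 0.825 m from the base axis. Payload 7 kg.
Tool frame: the origin (TCP) lies on the centre line of the jaws, within the pads' length; the fingertips stand tip_reach ahead of it and the grasp point (between the pads) is the TCP (tip_reach is the distance from the TCP to the fingertips, in m); z points along the fingers, y is the line along which they close (so a half turn about z gives the same grasp; the last joint's range is limited). The gripper opens to 88 mm and grips with 3 to 60 N. Pads are 19 mm wide; open, the fingers measure 130 mm over their backs; the gripper's body (78 mm by 193 mm) begins 47 mm behind the grasp point.
Start: joints at [-0.828, 0.359, 0.012, 0, -1.224, -0.288], TCP at [0.296, -0.606, 0.246] pointing down, gripper open.
Joint ranges: [-3.07, 3.07], [-1.43, 2.12], [-1.02, 1.25], [-3.03, 1.67], [-3.05, -0], [-3.03, 3.03]. Speed limits (rad/s): [2.39, 2.39, 3.01, 3.14, 3.14, 3.14].

INTERFACE

Orientations are given as [roll, pitch, yaw] about the fixed x, y, z axes, in that order (R = Rz(yaw) Ry(pitch) Rx(roll)).
In Python, from station import get_state, grab_frame, calibration, job_done, find_in, mark_of, tip_reach gives the robot as it stands.
- The arm moves only by the shell command python3 -m handwheel 'ROWS' [OPENING] [FORCE]. ROWS is JSON, a list of rows, each an object with "delta_pos": the shift along the world's x, y, z in units of 30 mm (1.0 is 30 mm), a list of three; "dr": the turn, a rotation vector about the world's x, y, z in degrees, a list of three. In form: [{"delta_pos": [tx, ty, tz], "dr": [rx, ry, rz]}, ...]. A call has 1 to 10 rows; each row shifts and turns the commanded pose from where the row before left it; what a row does not reach is not made up. A row lasts 1/10 s, in which the tool goes at most 50 mm and 8.59 degrees, less where a joint would pass 70% of its speed; a pose out of reach is approached as far as the arm can. A call is refused whole if a number of a shift passes 1 or a number of a turn 8.59, either way. A call with a gripper value outside its range is refused whole. OPENING is the closure, from -1 (fully open) to 1 (shut), set as the call begins (- or left out, the last holds). The fingers move at their own pace and stop on an object; FORCE is the grip in N (left out, the last holds). Time passes only in rows, so rows that do not move let the fingers close. It gives the time, the measured TCP pose, the force, the opening and the grip force at its end, in the units of the state.
- get_state(): the state, without advancing time (a new reading comes with each control period).
- grab_frame(name): name is "side" or "top" or "wrist"; returns the picture (384x512x3 uint8, red, green, blue); there is no depth.
- calibration(name): a dict with "fx", "fy", "cx", "cy" (pixels), "extrinsics" (4x4, takes a point from world to camera coordinates). Camera axes: x right, y down, z forward; pixel columns grow to the right and rows downward; lengths in m; the calibration is good to about 2 mm. A picture is of the moment at which its call begins: read the wrist's pose just before it. calibration takes no time and is no camera call; for the wrist camera it gives the pose at the moment of the call.
- job_done(): hands the job in; it is judged then, once.
Trained networks look in the newest picture that a camera, given by its name, has taken for a name from the list of things; names that differ only in an ending like _2 or _b are one class to them, and where a whole thing is asked for, a point or a joint stands for the part that bears it (a point fixed in the world has none). Each returns a list of dicts, best first, with "conf" (0 to 1); they miss things now and then, are a little off and sometimes report something else, mostly with a low value. They report only what shows in the picture. A call takes as long as a camera call.
- find_in(camera, query): "location" ([column, row] in pixels, amid what is visible of it).
- mark_of(camera, query): "location" ([column, row] in pixels: a listed point, or the origin of a listed thing).
The state is a dict: "t": time; "q": joint angles; "qd": joint speeds; "joint_efforts": joint torques, N m; "eef_pos": TCP position; "ee_rot": TCP orientation; "force": force on the tool from outside, world axes, zero at the start; "moment": the same for the moment, N m; "width": finger opening in m; "gripper_force": force on a finger pad.
Only numpy, scipy, OpenCV 4.12 (cv2) and the standard library are available. Lean on these libraries where they do the work, as an engineer would, in place of code of your own. Each camera call takes 0.05 s, during which the arm holds its last target. There are 200 camera calls.

## Working session

There is one attempt and no reset: what is moved stays moved. The work goes in short steps, Python scripts to look and compute and a shell command to move; the robot and the scene stay as the last step left them, time stands still between calls to the robot, and variables do not carry over. Pictures are saved under pics/ and viewed, at most 10 in all, crops included, and the job is handed in when it is done.

```bash
mkdir -p pics; cat > h.py <<'E'
import numpy as np, cv2
from station import *
def ray(cam,px,c=None):
    c=c or calibration(cam); E=np.array(c["extrinsics"]); R,t=E[:3,:3],E[:3,3]
    d=R.T@np.array([(px[0]-c["cx"])/c["fx"],(px[1]-c["cy"])/c["fy"],1]); return -R.T@t,d/np.linalg.norm(d)
def at_z(cam,px,z):
    o,d=ray(cam,px); return o+d*(z-o[2])/d[2]
def proj(cam,p):
    c=calibration(cam);E=np.array(c["extrinsics"]);q=E[:3,:3]@np.array(p)+E[:3,3]
    return np.array([c["fx"]*q[0]/q[2]+c["cx"],c["fy"]*q[1]/q[2]+c["cy"]])
E
python3 - <<'E'
from h import *
ims=[]
for c in ("top","side"):
    im=grab_frame(c); cv2.imwrite(f"pics/{c}0.png",cv2.cvtColor(im,cv2.COLOR_RGB2BGR))
    for n in ("box","knob","hinge","lid_edge","tube_a","tin","tape","brush_jar"):
        for r in mark_of(c,n)[:2]:
            z=dict(knob=.027,hinge=.075,lid_edge=.28,tube_a=.049).get(n,0)
            print(c,n,round(r["conf"],2),np.round(r["location"],1),np.round(at_z(c,r["location"],z),3))
s=get_state();print(s["t"],s["eef_pos"],s["ee_rot"],tip_reach,s["width"])
for c in ("top","side"): print(np.round(ray(c,[256,192]),2))
E
```

```text
top box 0.69 [133.7 228.5] [0.42  0.505 0.   ]
top box 0.64 [256.3 194.9] [0.546 0.01  0.   ]
top knob 0.95 [213.8 179.3] [0.61  0.179 0.027]
top hinge 0.69 [282.9 199.9] [ 0.52  -0.093  0.075]
top lid_edge 0.84 [278.7 192.8] [ 0.535 -0.067  0.28 ]
top lid_edge 0.72 [149.9 171.9] [0.616 0.378 0.28 ]
top tin 0.71 [158.7 211. ] [0.489 0.404 0.   ]
top brush_jar 0.81 [147.7 171.8] [0.648 0.448 0.   ]
side box 0.67 [258.4 204. ] [0.563 0.003 0.   ]
side knob 0.93 [303.  185.1] [0.604 0.19  0.027]
side hinge 0.58 [230.1 195.6] [ 0.528 -0.099  0.075]
side lid_edge 0.68 [237.2 144.9] [ 0.518 -0.051  0.28 ]
side tube_a 0.66 [238.2 145.9] [0.268 0.113 0.049]
side tube_a 0.63 [243.  215.7] [ 0.619 -0.106  0.049]
side tin 0.9 [328.1 155.8] [0.503 0.419 0.   ]
side tape 0.73 [328.4 232.4] [0.83 0.12 0.  ]
side brush_jar 0.56 [354.5 170.7] [0.641 0.439 0.   ]
0.9 [ 0.29645998 -0.60637562  0.24559067] [-3.14157363e+00 -1.15902666e-05 -2.68678577e+00] 0.019 0.08744852086802513
[[ 0.43  0.01  1.94]
 [ 0.07 -0.   -1.  ]]
[[ 1.57 -0.72  1.22]
 [-0.6   0.42 -0.68]]
```

View pics/top0.png

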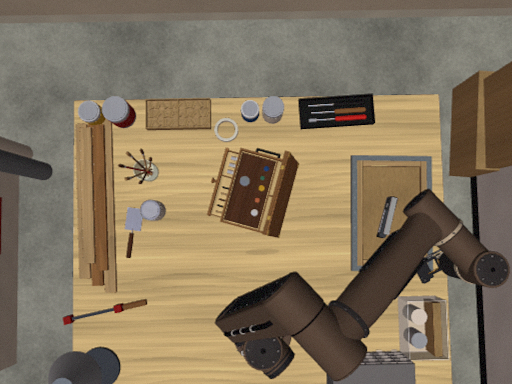

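View pics/side0.png

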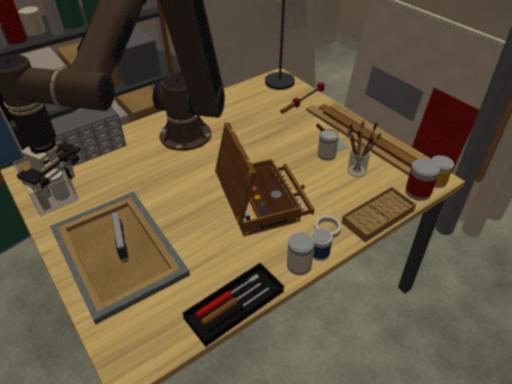

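Top view: the box's front faces image left (world +y), with the knob at about (214,180) and the drawer out. The lid is near upright along (283,195), and the tape at (226,130) is clear of the drawer's path. The side view agrees: lid edge at about (237,145), knob at about (303,185). Next I fit the box pose, drawer and lid.

```bash
cat >> h.py <<'E'
from scipy.optimize import least_squares
def pts(v):
    x,y,a,d,th=v; ex=np.array([np.cos(a),np.sin(a),0]); ez=np.array([0,0,1.]); o=np.array([x,y,0])
    h=o+.11*ex+.075*ez; u=-np.cos(th)*ex+np.sin(th)*ez; n=np.sin(th)*ex+np.cos(th)*ez
    return dict(box=o,knob=o-(.13+d)*ex+.027*ez,hinge=h,lid_edge=h+.22*u+.018*n)
def fit(v0=(.56,.01,-1.857,.055,1.45),cams=("top","side")):
    obs=[]
    for c in cams:
        grab_frame(c); P=pts(v0)
        for n in P:
            rs=[r["location"] for r in mark_of(c,n) if np.linalg.norm(np.array(r["location"])-proj(c,P[n]))<25]
            if rs: obs.append((c,n,np.array(rs[0])))
    f=lambda v: np.concatenate([proj(c,pts(v)[n])-l for c,n,l in obs])
    s=least_squares(f,v0,loss="soft_l1",bounds=([0,-.5,-4,0,-.02],[1,.5,4,.13,1.9]))
    for (c,n,l),e in zip(obs,f(s.x).reshape(-1,2)): print(c,n,np.round(e,1))
    print("fit",np.round(s.x,4),{k:np.round(p,3).tolist() for k,p in pts(s.x).items()}); return s.x
E
python3 - <<'E'
from h import *
v=fit()
# tip-bottom path: radius r on outer face
x,y,a,d,th=v; ex=np.array([np.cos(a),np.sin(a),0]);ez=np.array([0,0,1.]);h=pts(v)["hinge"]
for t in np.arange(1.6,-.01,-.2):
    u=-np.cos(t)*ex+np.sin(t)*ez;n=np.sin(t)*ex+np.cos(t)*ez
    print(round(t,2),np.round(h+.19*u+.018*n+ex*.010+ez*.019,3))
print(ex)
E
```

```text
top box [ 0.4 -1.7]
top knob [-3.2  0.3]
top hinge [2.  0.5]
top lid_edge [-0.8  2.5]
side box [0.8 1.2]
side knob [-1.   0.9]
side hinge [1. 1.]
side lid_edge [-0.4 -0.8]
fit [ 0.5553  0.007  -1.8903  0.0676  1.319 ] {'box': [0.555, 0.007, 0.0], 'knob': [0.617, 0.195, 0.027], 'hinge': [0.521, -0.097, 0.075], 'lid_edge': [0.533, -0.062, 0.293]}
1.6 [ 0.51  -0.129  0.283]
1.4 [ 0.522 -0.093  0.284]
1.2 [ 0.534 -0.057  0.278]
1.0 [ 0.545 -0.024  0.264]
0.8 [0.555 0.007 0.243]
0.6 [0.564 0.032 0.216]
0.4 [0.57  0.053 0.185]
0.2 [0.575 0.067 0.149]
0.0 [0.577 0.073 0.112]
[-0.31407497 -0.94939818  0.        ]
```

```bash
python3 -m handwheel '[{"delta_pos":[0.44,0.95,0.15],"dr":[0,0,3]},{"delta_pos":[0.44,0.95,0.15],"dr":[0,0,3]},{"delta_pos":[0.44,0.95,0.15],"dr":[0,0,3]},{"delta_pos":[0.44,0.95,0.15],"dr":[0,0,3]},{"delta_pos":[0.44,0.95,0.15],"dr":[0,0,3]},{"delta_pos":[0.44,0.95,0.15],"dr":[0,0,3]},{"delta_pos":[0.44,0.95,0.1],"dr":[0,0,3]},{"delta_pos":[0.44,0.95,0.1],"dr":[0,0,3]},{"delta_pos":[0.44,0.95,0.1],"dr":[0,0,3]},{"delta_pos":[0.44,0.95,0],"dr":[0,0,3]}]' 1 10
python3 -m handwheel '[{"delta_pos":[0.44,0.95,0],"dr":[0,0,3]},{"delta_pos":[0.44,0.95,0],"dr":[0,0,3]},{"delta_pos":[0.44,0.85,0],"dr":[0,0,3]},{"delta_pos":[0.44,0.8,0],"dr":[0,0,3]},{"delta_pos":[0.44,0.8,0],"dr":[0,0,3.5]},{"delta_pos":[0,0,0],"dr":[0,0,0]}]'
python3 - <<'E'
from h import *
im=grab_frame("side"); cv2.imwrite("pics/side1.png",cv2.resize(cv2.cvtColor(im,cv2.COLOR_RGB2BGR)[60:260,130:390],None,fx=3,fy=3))
s=get_state();print(s["eef_pos"],s["ee_rot"],s["force"],s["width"],s["q"])
E
```

```text
t: 2.4
eef_pos: [0.429, -0.3203, 0.2823]
ee_rot: [-3.14, 0.0, -2.161]
force: [0.4, -0.2, 0.7]
width: 0.0131
gripper_force: 0.0
t: 3.0
eef_pos: [0.4958, -0.1888, 0.2817]
ee_rot: [-3.141, 0.0, -1.888]
force: [-0.4, 0.1, 0.3]
width: 0.0006
gripper_force: 0.0
[ 0.49511465 -0.18970654  0.28164826] [-3.14135699e+00  9.23451230e-05 -1.89033100e+00] [0.77014111 0.29511575 0.44148887] 0.00028390973542308825 [ 4.22254236e-03  9.65258616e-02 -2.48748996e-01 -1.33650953e-05
 -1.22526867e+00 -3.23752706e-01]
```

View pics/side1.png

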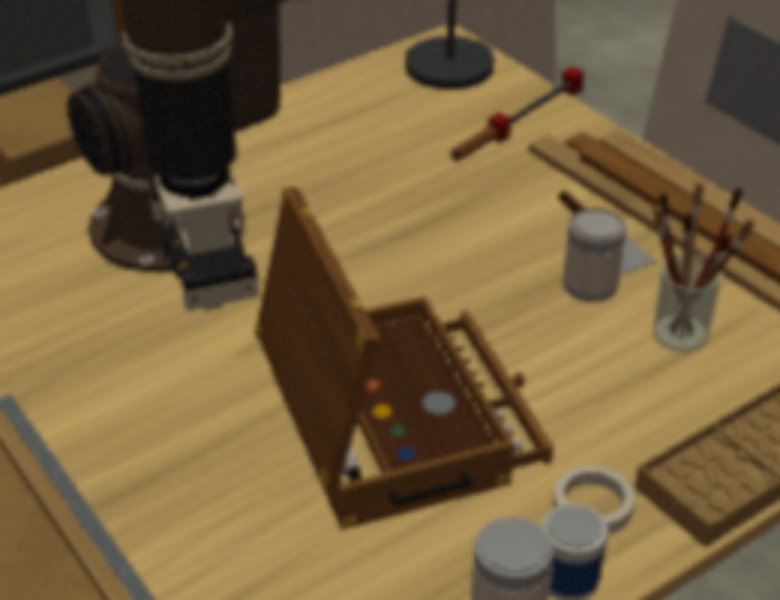

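The gripper is upright just behind the lid (crop about (215,290)) and clear of it. Next: approach and push the lid slowly.

```bash
python3 -m handwheel '[{"delta_pos":[0.15,0.45,0],"dr":[0,0,0]},{"delta_pos":[0.15,0.45,0],"dr":[0,0,0]},{"delta_pos":[0.15,0.45,0],"dr":[0,0,0]},{"delta_pos":[0.15,0.45,0],"dr":[0,0,0]},{"delta_pos":[0.15,0.45,0],"dr":[0,0,0]},{"delta_pos":[0.1,0.3,0],"dr":[0,0,0]},{"delta_pos":[0.1,0.3,0],"dr":[0,0,0]},{"delta_pos":[0.1,0.3,0],"dr":[0,0,0]},{"delta_pos":[0.1,0.3,0],"dr":[0,0,0]}]'
python3 -m handwheel '[{"delta_pos":[0.05,0.32,-0.04],"dr":[0,0,0]},{"delta_pos":[0.05,0.32,-0.04],"dr":[0,0,0]},{"delta_pos":[0.05,0.32,-0.04],"dr":[0,0,0]},{"delta_pos":[0.09,0.28,-0.12],"dr":[0,0,0]},{"delta_pos":[0.09,0.28,-0.12],"dr":[0,0,0]},{"delta_pos":[0.09,0.28,-0.12],"dr":[0,0,0]},{"delta_pos":[0.09,0.28,-0.12],"dr":[0,0,0]},{"delta_pos":[0,0,0],"dr":[0,0,0]}]'
python3 - <<'E'
from h import *
im=grab_frame("side"); cv2.imwrite("pics/side2.png",cv2.resize(cv2.cvtColor(im,cv2.COLOR_RGB2BGR)[60:260,130:390],None,fx=3,fy=3))
s=get_state();print(s["eef_pos"],s["force"])
E
```

```text
t: 3.95
eef_pos: [0.5292, -0.0867, 0.2816]
ee_rot: [3.142, -0.0, -1.893]
force: [-0.5, -0.9, 0.8]
width: 0.0003
gripper_force: 0.0
t: 4.75
eef_pos: [0.5444, -0.0238, 0.2625]
ee_rot: [3.14, 0.0, -1.892]
force: [0.2, -0.0, 0.2]
width: 0.0007
gripper_force: 0.0
[ 0.54438352 -0.02416012  0.26282368] [-0.58578033  0.08847448 -0.13727707]
```

View pics/side2.png

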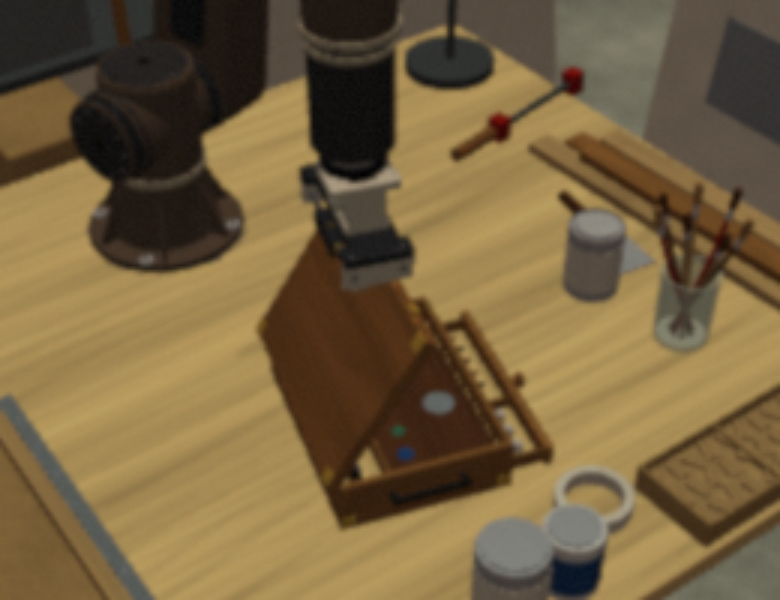

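The lid has swung to about 1 rad and the fingers are on its outer face. The box has not moved. Continuing along the arc.

```bash
python3 -m handwheel '[{"delta_pos":[0.08,0.26,-0.18],"dr":[0,0,0]},{"delta_pos":[0.08,0.26,-0.18],"dr":[0,0,0]},{"delta_pos":[0.08,0.26,-0.18],"dr":[0,0,0]},{"delta_pos":[0.08,0.26,-0.18],"dr":[0,0,0]},{"delta_pos":[0.08,0.21,-0.23],"dr":[0,0,0]},{"delta_pos":[0.08,0.21,-0.23],"dr":[0,0,0]},{"delta_pos":[0.08,0.21,-0.23],"dr":[0,0,0]},{"delta_pos":[0.08,0.21,-0.23],"dr":[0,0,0]}]'
python3 -m handwheel '[{"delta_pos":[0.05,0.17,-0.26],"dr":[0,0,0]},{"delta_pos":[0.05,0.17,-0.26],"dr":[0,0,0]},{"delta_pos":[0.05,0.17,-0.26],"dr":[0,0,0]},{"delta_pos":[0.05,0.17,-0.26],"dr":[0,0,0]},{"delta_pos":[0.04,0.12,-0.3],"dr":[0,0,0]},{"delta_pos":[0.04,0.12,-0.3],"dr":[0,0,0]},{"delta_pos":[0.04,0.12,-0.3],"dr":[0,0,0]},{"delta_pos":[0.04,0.12,-0.3],"dr":[0,0,0]}]'
```

```text
t: 5.6
eef_pos: [0.5632, 0.0318, 0.2134]
ee_rot: [3.141, -0.001, -1.893]
force: [-2.1, -0.8, 1.6]
width: 0.0002
gripper_force: 0.9
t: 6.4
eef_pos: [0.5742, 0.0663, 0.1463]
ee_rot: [3.141, -0.0, -1.893]
force: [-0.6, -1.4, 0.5]
width: 0.0004
gripper_force: 0.6
```

```bash
python3 -m handwheel '[{"delta_pos":[0.02,0.05,-0.2],"dr":[0,0,0]},{"delta_pos":[0.02,0.05,-0.2],"dr":[0,0,0]},{"delta_pos":[0.02,0.05,-0.2],"dr":[0,0,0]},{"delta_pos":[0,0,-0.1],"dr":[0,0,0]},{"delta_pos":[0,0,-0.1],"dr":[0,0,0]},{"delta_pos":[0,0,-0.1],"dr":[0,0,0]},{"delta_pos":[0,0,-0.1],"dr":[0,0,0]}]'
python3 -m handwheel '[{"delta_pos":[0,0,-0.05],"dr":[0,0,0]},{"delta_pos":[0,0,-0.05],"dr":[0,0,0]},{"delta_pos":[0,0,-0.05],"dr":[0,0,0]}]'
```

```text
t: 7.1
eef_pos: [0.5765, 0.0709, 0.1173]
ee_rot: [-3.141, 0.001, -1.893]
force: [-0.0, 1.0, 2.3]
width: 0.0006
gripper_force: 0.7
t: 7.4
eef_pos: [0.5762, 0.0708, 0.1127]
ee_rot: [-3.141, 0.0, -1.893]
force: [0.3, 1.1, 2.6]
width: 0.0004
gripper_force: 0.7
```

```bash
python3 -m handwheel '[{"delta_pos":[0,0,-0.04],"dr":[0,0,0]},{"delta_pos":[0,0,-0.04],"dr":[0,0,0]},{"delta_pos":[0,0,0],"dr":[0,0,0]}]'
python3 -m handwheel '[{"delta_pos":[0,0,-0.04],"dr":[0,0,0]},{"delta_pos":[0,0,0],"dr":[0,0,0]}]'
```

```text
t: 7.7
eef_pos: [0.5763, 0.0708, 0.1121]
ee_rot: [-3.141, 0.0, -1.892]
force: [-6.6, 2.3, 16.3]
width: 0.0005
gripper_force: 8.3
t: 7.9
eef_pos: [0.5763, 0.0708, 0.112]
ee_rot: [-3.14, 0.0, -1.892]
force: [-10.7, 1.5, 25.1]
width: 0.0006
gripper_force: 12.8
```

```bash
python3 -m handwheel '[{"delta_pos":[0,0,0.5],"dr":[0,0,0]},{"delta_pos":[0,0,1],"dr":[0,0,0]},{"delta_pos":[0.2,0.7,0.5],"dr":[0,0,0]},{"delta_pos":[0.25,0.8,0],"dr":[0,0,0]},{"delta_pos":[0.25,0.8,0],"dr":[0,0,0]},{"delta_pos":[0.25,0.8,0],"dr":[0,0,0]},{"delta_pos":[0.25,0.8,0],"dr":[0,0,0]},{"delta_pos":[0.25,0.8,0],"dr":[0,0,0]},{"delta_pos":[0.25,0.8,0],"dr":[0,0,0]},{"delta_pos":[0.25,0.8,0],"dr":[0,0,0]}]'
python3 - <<'E'
from h import *
v=fit((.555,.007,-1.89,.068,0.02))
ex=np.array([np.cos(v[2]),np.sin(v[2]),0]);print("ex",ex, get_state()["eef_pos"])
for c in("side","top"):
    im=grab_frame(c);cv2.imwrite(f"pics/{c}3.png",cv2.resize(cv2.cvtColor(im,cv2.COLOR_RGB2BGR)[60:260,130:390],None,fx=3,fy=3))
E
```

```text
t: 8.9
eef_pos: [0.6345, 0.2615, 0.1678]
ee_rot: [3.14, -0.002, -1.892]
force: [0.1, -0.6, 0.2]
width: 0.0002
gripper_force: 0.0
top box [-0.5 -1.1]
top knob [-1.1 -1.6]
top hinge [1.8 1.8]
top lid_edge [-0.2  1.3]
side box [-0.   0.3]
side knob [-2.4  0.5]
side hinge [-0.3  0.9]
side lid_edge [ 2.5 -1.4]
fit [ 0.5497  0.0083 -1.9032  0.0575 -0.02  ] {'box': [0.55, 0.008, 0.0], 'knob': [0.611, 0.186, 0.027], 'hinge': [0.514, -0.096, 0.075], 'lid_edge': [0.586, 0.113, 0.089]}
ex [-0.32635895 -0.94524591  0.        ] [0.63455678 0.25914851 0.16926757]
```

View pics/side3.png

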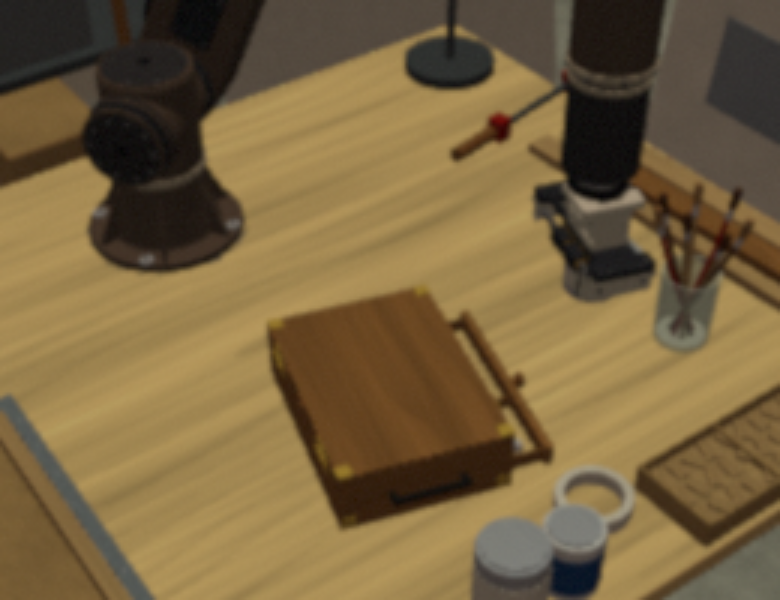

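The lid is shut and the box is in place. The drawer is still about 60 mm out, with its knob at crop (519,380), and the gripper is on the knob's axis. Now I advance, tilt the wrist away from the lid and descend.

```bash
python3 -m handwheel '[{"delta_pos":[-0.22,-0.6,0],"dr":[0,0,0]},{"delta_pos":[-0.22,-0.6,0],"dr":[0,0,0]},{"delta_pos":[0,0,-0.6],"dr":[-6.3,2.2,0]},{"delta_pos":[0,0,-0.7],"dr":[-6.3,2.2,0]},{"delta_pos":[0,0,-0.8],"dr":[-6.3,2.2,0]},{"delta_pos":[0,0,-0.8],"dr":[0,0,0]},{"delta_pos":[0,0,-0.8],"dr":[0,0,0]},{"delta_pos":[0,0,-0.5],"dr":[0,0,0]},{"delta_pos":[0,0,0],"dr":[0,0,0]}]'
python3 - <<'E'
from h import *
print(get_state()["force"],get_state()["eef_pos"])
im=grab_frame("side");cv2.imwrite("pics/side4.png",cv2.resize(cv2.cvtColor(im,cv2.COLOR_RGB2BGR)[100:250,220:390],None,fx=4,fy=4))
E
```

```text
t: 10.4
eef_pos: [0.6202, 0.2223, 0.0412]
ee_rot: [3.134, -0.352, -1.892]
force: [-0.2, -0.2, 0.4]
width: 0.0007
gripper_force: 0.0
[-0.21257583 -0.21836594  0.42783489] [0.62020048 0.22229496 0.04118753]
```

View pics/side4.png

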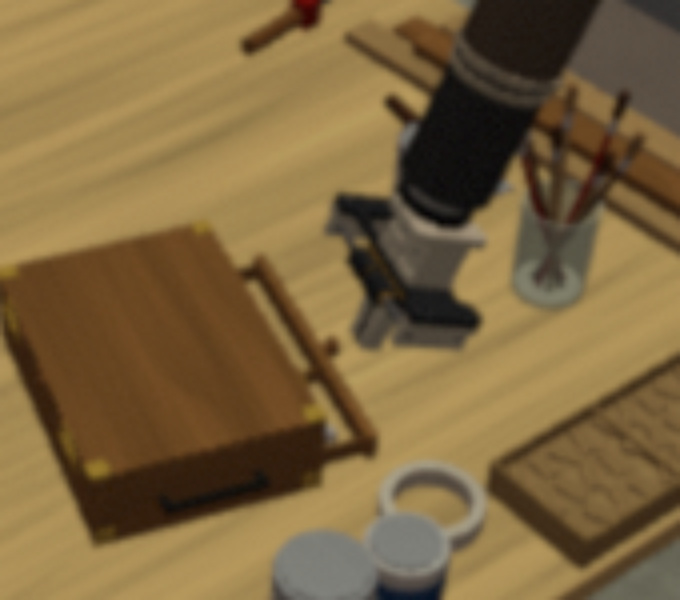

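The tip is in front of the knob at (335,347), the tape is clear, and there is no contact yet. Pushing slowly.

```bash
python3 -m handwheel '[{"delta_pos":[-0.06,-0.19,0],"dr":[0,0,0]},{"delta_pos":[-0.06,-0.19,0],"dr":[0,0,0]},{"delta_pos":[-0.06,-0.19,0],"dr":[0,0,0]},{"delta_pos":[-0.06,-0.19,0],"dr":[0,0,0]},{"delta_pos":[-0.06,-0.19,0],"dr":[0,0,0]},{"delta_pos":[-0.06,-0.19,0],"dr":[0,0,0]},{"delta_pos":[-0.06,-0.19,0],"dr":[0,0,0]}]'
python3 -m handwheel '[{"delta_pos":[-0.06,-0.19,0],"dr":[0,0,0]},{"delta_pos":[-0.06,-0.19,0],"dr":[0,0,0]},{"delta_pos":[-0.06,-0.19,0],"dr":[0,0,0]}]'
python3 -m handwheel '[{"delta_pos":[-0.03,-0.09,0],"dr":[0,0,0]},{"delta_pos":[-0.03,-0.09,0],"dr":[0,0,0]}]'
```

```text
t: 11.15
eef_pos: [0.609, 0.1836, 0.0434]
ee_rot: [3.137, -0.349, -1.892]
force: [2.2, 1.3, 0.5]
width: 0.0003
gripper_force: 0.8
t: 11.45
eef_pos: [0.6033, 0.1663, 0.043]
ee_rot: [3.137, -0.349, -1.892]
force: [0.9, 1.1, 0.6]
width: 0.0005
gripper_force: 0.8
t: 11.65
eef_pos: [0.6015, 0.161, 0.043]
ee_rot: [3.136, -0.349, -1.892]
force: [0.8, 1.5, -0.8]
width: 0.0002
gripper_force: 0.8
```

```bash
python3 -m handwheel '[{"delta_pos":[-0.03,-0.09,0],"dr":[0,0,0]},{"delta_pos":[-0.03,-0.09,0],"dr":[0,0,0]}]'
python3 -m handwheel '[{"delta_pos":[-0.03,-0.09,0],"dr":[0,0,0]},{"delta_pos":[-0.02,-0.06,0],"dr":[0,0,0]}]'
python3 -m handwheel '[{"delta_pos":[-0.02,-0.06,0],"dr":[0,0,0]},{"delta_pos":[0,0,0],"dr":[0,0,0]}]'
```

```text
t: 11.85
eef_pos: [0.5998, 0.1558, 0.043]
ee_rot: [3.137, -0.349, -1.892]
force: [2.0, 1.9, -0.5]
width: 0.0006
gripper_force: 0.8
t: 12.05
eef_pos: [0.5982, 0.1512, 0.043]
ee_rot: [3.136, -0.349, -1.892]
force: [1.5, 0.8, -0.5]
width: 0.0005
gripper_force: 0.8
t: 12.25
eef_pos: [0.5974, 0.1493, 0.043]
ee_rot: [3.136, -0.35, -1.892]
force: [1.0, 1.1, 0.2]
width: -0.0001
gripper_force: 0.4
```

```bash
for i in 1 ; do python3 -m handwheel '[{"delta_pos":[-0.02,-0.06,0],"dr":[0,0,0]},{"delta_pos":[0,0,0],"dr":[0,0,0]}]'; done
python3 -m handwheel '[{"delta_pos":[-0.02,-0.06,0],"dr":[0,0,0]},{"delta_pos":[0,0,0],"dr":[0,0,0]}]'
python3 - <<'E'
from h import *
im=grab_frame("top");cv2.imwrite("pics/top5.png",cv2.resize(cv2.cvtColor(im,cv2.COLOR_RGB2BGR)[120:250,180:320],None,fx=4,fy=4))
print(get_state()["force"],get_state()["eef_pos"])
E
```

```text
t: 12.45
eef_pos: [0.5969, 0.1476, 0.043]
ee_rot: [3.136, -0.35, -1.892]
force: [1.2, 1.2, -0.4]
width: 0.0004
gripper_force: 0.4
t: 12.65
eef_pos: [0.5969, 0.1471, 0.0431]
ee_rot: [3.137, -0.347, -1.892]
force: [1.2, 4.6, -0.0]
width: 0.0004
gripper_force: 2.5
[0.02703377 5.64307624 0.21857064] [0.59685945 0.14704967 0.04307995]
```

```bash
python3 -m handwheel '[{"delta_pos":[-0.01,-0.03,0],"dr":[0,0,0]},{"delta_pos":[0,0,0],"dr":[0,0,0]}]'
python3 -m handwheel '[{"delta_pos":[0.06,0.2,0],"dr":[0,0,0]},{"delta_pos":[0.15,0.5,0],"dr":[0,0,0]},{"delta_pos":[0.15,0.5,0],"dr":[0,0,0]},{"delta_pos":[0,0,0.6],"dr":[0,0,0]},{"delta_pos":[0,0,0.8],"dr":[6.3,-2.2,0]},{"delta_pos":[0,0,0.8],"dr":[6.3,-2.2,0]},{"delta_pos":[0,0,0.8],"dr":[6.3,-2.2,0]},{"delta_pos":[0,0,0.8],"dr":[0,0,0]},{"delta_pos":[0,0,0.8],"dr":[0,0,0]},{"delta_pos":[0,0,0],"dr":[0,0,0]}]'
python3 - <<'E'
from h import *
v=fit((.553,.008,-1.897,.003,0.0))
im=grab_frame("side");cv2.imwrite("pics/side6.png",cv2.resize(cv2.cvtColor(im,cv2.COLOR_RGB2BGR)[100:250,200:390],None,fx=4,fy=4))
E
```

```text
t: 12.9
eef_pos: [0.5969, 0.147, 0.0431]
ee_rot: [3.138, -0.346, -1.891]
force: [-0.7, 7.0, 0.7]
width: 0.0006
gripper_force: 3.6
t: 13.9
eef_pos: [0.6091, 0.1825, 0.1854]
ee_rot: [-3.137, 0.004, -1.892]
force: [0.8, 0.0, -0.0]
width: 0.0006
gripper_force: 0.0
top box [-0.  -2.9]
top hinge [ 3.3 -0. ]
top lid_edge [1.3 0.7]
side box [ 0.4 -0.2]
side hinge [-0.2 -2.9]
side lid_edge [ 3.  -1.1]
fit [ 0.5585  0.0111 -1.8436  0.0937 -0.02  ] {'box': [0.558, 0.011, 0.0], 'knob': [0.619, 0.227, 0.027], 'hinge': [0.529, -0.095, 0.075], 'lid_edge': [0.588, 0.117, 0.089]}
```

View pics/side6.png

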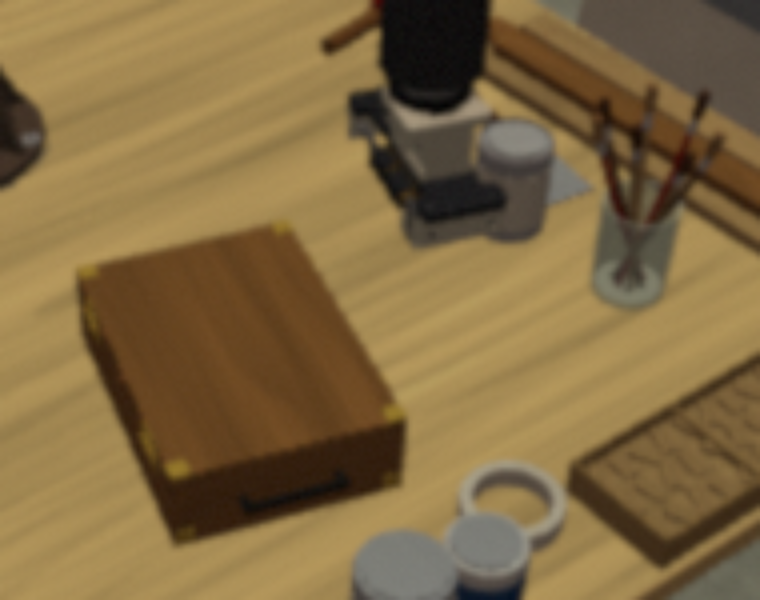

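The lid is shut and the drawer is no longer showing past the lid's front edge. The push ended in a firm stop at the predicted position, the box has not moved, and the robot is clear.

```bash
python3 -c "from station import *;print(job_done())"
```

```text
the job is handed in; nothing more can be done
None
```

The pochade box is closed: the lid is fully shut and the drawer is pushed home, the box and the things around it did not visibly move, and the job is handed in at about 14 s.

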